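# Find the specimen case that rattles and hold it out over the light base

## Task

One of the three sealed specimen cases has an iron nodule that has come off its mount. Take up the green, then the yellow, then the blue case, shake each briskly in the air a few times lengthways, about 4 cm to either side of its mat, and set it back upright on its own mat before lifting the next (all three get shaken; leave the vials and the petri dish alone). Then hold the one that rattles out level and still over the middle of the light base's glass disc, some 10 cm above the glass and touching nothing else, and finish while holding it there, with the other two standing on their mats.

Things in the scene. Friction and masses are not known exactly. Their poses are not given: they have to be found in the camera images.
- green_case_mid (a point): centre (half-way up) of the green sealed case: plastic box 60 (x) x 104 (y) x 44 (z) mm, clear lid, 0.22 to 0.28 kg in all, long sides along its mat's. Inside, in the middle, a brown iron ball (the nodule) 28 mm across, 70 to 95 g; in one of the three cases it is loose: it rolls up to 35 mm either way along y when shaken or tilted, knocks on the ends and shifts the weight in the grip
- yellow_case_mid (a point): centre (half-way up) of the yellow sealed case: plastic box 60 (x) x 104 (y) x 44 (z) mm, clear lid, 0.22 to 0.28 kg in all, long sides along its mat's. Inside, in the middle, a brown iron ball (the nodule) 28 mm across, 70 to 95 g; in one of the three cases it is loose: it rolls up to 35 mm either way along y when shaken or tilted, knocks on the ends and shifts the weight in the grip
- blue_case_mid (a point): centre (half-way up) of the blue sealed case: plastic box 60 (x) x 104 (y) x 44 (z) mm, clear lid, 0.22 to 0.28 kg in all, long sides along its mat's. Inside, in the middle, a brown iron ball (the nodule) 28 mm across, 70 to 95 g; in one of the three cases it is loose: it rolls up to 35 mm either way along y when shaken or tilted, knocks on the ends and shifts the weight in the grip
- green_mat: flat green-edged mat, 84 mm (its x) x 128 mm (its y) x 2 mm, fixed to the bench; origin at the middle of its underside on the bench; its y runs along the length of the case. It is the place of the green case, whose centre is 24 mm above the origin when it stands there
- yellow_mat: flat yellow-edged mat, 84 mm (its x) x 128 mm (its y) x 2 mm, fixed to the bench; origin at the middle of its underside on the bench; its y runs along the length of the case. It is the place of the yellow case, whose centre is 24 mm above the origin when it stands there
- blue_mat: flat blue-edged mat, 84 mm (its x) x 128 mm (its y) x 2 mm, fixed to the bench; origin at the middle of its underside on the bench; its y runs along the length of the case. It is the place of the blue case, whose centre is 24 mm above the origin when it stands there
- disc (a point): middle of the top face of the glass disc (92 mm across) of the low white light base (160 x 220 mm, 44 mm high, fixed at the far side of the work area); the face is 44 mm above the bench
- vial0_mid (a point): glass vial with black cap, 28 mm across, 55 mm high, standing near the light base; leave alone; point at its centre
- vial1_mid (a point): another such vial, on the other side; leave alone; point at its centre
- petri_mid (a point): clear covered petri dish, 64 mm across, 16 mm high; leave alone; point at its centre
Mind the look-alikes: they are no part of the job. Of the things that look like the part that bears blue_case_mid, the middle-sized one is meant.

How it is judged:
On the way, in this order (a step that is already met when the one before it is completed fails the run):
1. the green case is shaken in the air, out to one side lengthways, with the others standing on their mats (z of green_case_mid in the frame of green_mat above 0.04 m and y of green_case_mid in the frame of green_mat above 0.02 m and linear speed of green_case above 0.08 m/s and z of yellow_case_mid in the frame of yellow_mat between 0.018 and 0.03 m and horizontal distance between yellow_case_mid and yellow_mat below 0.03 m and angle between each of yellow_case_mid, blue_case_mid's own z axis and vertical below 0.15 rad and z of blue_case_mid in the frame of blue_mat between 0.018 and 0.03 m and horizontal distance between blue_case_mid and blue_mat below 0.03 m).
2. the green case is shaken in the air, out to the other side lengthways, with the others standing on their mats (z of green_case_mid in the frame of green_mat above 0.04 m and y of green_case_mid in the frame of green_mat below -0.02 m and linear speed of green_case above 0.08 m/s and z of yellow_case_mid in the frame of yellow_mat between 0.018 and 0.03 m and horizontal distance between yellow_case_mid and yellow_mat below 0.03 m and angle between each of yellow_case_mid, blue_case_mid's own z axis and vertical below 0.15 rad and z of blue_case_mid in the frame of blue_mat between 0.018 and 0.03 m and horizontal distance between blue_case_mid and blue_mat below 0.03 m).
3. the yellow case is shaken in the air, out to one side lengthways, with the others standing on their mats (z of yellow_case_mid in the frame of yellow_mat above 0.04 m and y of yellow_case_mid in the frame of yellow_mat above 0.02 m and linear speed of yellow_case above 0.08 m/s and z of green_case_mid in the frame of green_mat between 0.018 and 0.03 m and horizontal distance between green_case_mid and green_mat below 0.03 m and angle between each of green_case_mid, blue_case_mid's own z axis and vertical below 0.15 rad and z of blue_case_mid in the frame of blue_mat between 0.018 and 0.03 m and horizontal distance between blue_case_mid and blue_mat below 0.03 m).
4. the yellow case is shaken in the air, out to the other side lengthways, with the others standing on their mats (z of yellow_case_mid in the frame of yellow_mat above 0.04 m and y of yellow_case_mid in the frame of yellow_mat below -0.02 m and linear speed of yellow_case above 0.08 m/s and z of green_case_mid in the frame of green_mat between 0.018 and 0.03 m and horizontal distance between green_case_mid and green_mat below 0.03 m and angle between each of green_case_mid, blue_case_mid's own z axis and vertical below 0.15 rad and z of blue_case_mid in the frame of blue_mat between 0.018 and 0.03 m and horizontal distance between blue_case_mid and blue_mat below 0.03 m).
5. the blue case is shaken in the air, out to one side lengthways, with the others standing on their mats (z of blue_case_mid in the frame of blue_mat above 0.04 m and y of blue_case_mid in the frame of blue_mat above 0.02 m and linear speed of blue_case above 0.08 m/s and z of green_case_mid in the frame of green_mat between 0.018 and 0.03 m and horizontal distance between green_case_mid and green_mat below 0.03 m and angle between each of green_case_mid, yellow_case_mid's own z axis and vertical below 0.15 rad and z of yellow_case_mid in the frame of yellow_mat between 0.018 and 0.03 m and horizontal distance between yellow_case_mid and yellow_mat below 0.03 m).
6. the blue case is shaken in the air, out to the other side lengthways, with the others standing on their mats (z of blue_case_mid in the frame of blue_mat above 0.04 m and y of blue_case_mid in the frame of blue_mat below -0.02 m and linear speed of blue_case above 0.08 m/s and z of green_case_mid in the frame of green_mat between 0.018 and 0.03 m and horizontal distance between green_case_mid and green_mat below 0.03 m and angle between each of green_case_mid, yellow_case_mid's own z axis and vertical below 0.15 rad and z of yellow_case_mid in the frame of yellow_mat between 0.018 and 0.03 m and horizontal distance between yellow_case_mid and yellow_mat below 0.03 m).
At the end, for the whole second after the job is handed in: The loose-nodule case is held by the fingers alone, within 40 mm of the disc's middle seen from above, its centre 50 to 200 mm above the glass, level within 0.2 rad, still; the other two stand upright, let go, each within 30 mm of its mat's middle (((distance between nodule and green_case_mid below 0.06 m and horizontal distance between green_case_mid and disc below 0.04 m and z of green_case_mid in the frame of disc between 0.05 and 0.2 m and angle between green_case_mid's own z axis and vertical below 0.2 rad and linear speed of green_case below 0.03 m/s and contact force between the fingers and green_case above 1 N and contact force between green_case and light_base below 0.05 N and (z of yellow_case_mid in the frame of yellow_mat between 0.018 and 0.03 m and horizontal distance between yellow_case_mid and yellow_mat below 0.03 m and angle between yellow_case_mid's own z axis and vertical below 0.15 rad) and (z of blue_case_mid in the frame of blue_mat between 0.018 and 0.03 m and horizontal distance between blue_case_mid and blue_mat below 0.03 m and angle between blue_case_mid's own z axis and vertical below 0.15 rad) and contact force between the fingers and yellow_case below 0.05 N and contact force between the fingers and blue_case below 0.05 N) or (distance between nodule and yellow_case_mid below 0.06 m and horizontal distance between yellow_case_mid and disc below 0.04 m and z of yellow_case_mid in the frame of disc between 0.05 and 0.2 m and angle between yellow_case_mid's own z axis and vertical below 0.2 rad and linear speed of yellow_case below 0.03 m/s and contact force between the fingers and yellow_case above 1 N and contact force between yellow_case and light_base below 0.05 N and (z of green_case_mid in the frame of green_mat between 0.018 and 0.03 m and horizontal distance between green_case_mid and green_mat below 0.03 m and angle between green_case_mid's own z axis and vertical below 0.15 rad) and (z of blue_case_mid in the frame of blue_mat between 0.018 and 0.03 m and horizontal distance between blue_case_mid and blue_mat below 0.03 m and angle between blue_case_mid's own z axis and vertical below 0.15 rad) and contact force between the fingers and green_case below 0.05 N and contact force between the fingers and blue_case below 0.05 N) or (distance between nodule and blue_case_mid below 0.06 m and horizontal distance between blue_case_mid and disc below 0.04 m and z of blue_case_mid in the frame of disc between 0.05 and 0.2 m and angle between blue_case_mid's own z axis and vertical below 0.2 rad and linear speed of blue_case below 0.03 m/s and contact force between the fingers and blue_case above 1 N and contact force between blue_case and light_base below 0.05 N and (z of green_case_mid in the frame of green_mat between 0.018 and 0.03 m and horizontal distance between green_case_mid and green_mat below 0.03 m and angle between green_case_mid's own z axis and vertical below 0.15 rad) and (z of yellow_case_mid in the frame of yellow_mat between 0.018 and 0.03 m and horizontal distance between yellow_case_mid and yellow_mat below 0.03 m and angle between yellow_case_mid's own z axis and vertical below 0.15 rad) and contact force between the fingers and green_case below 0.05 N and contact force between the fingers and yellow_case below 0.05 N))); the arm keeps its last pose, push and grip.
It fails at once if the first vial is knocked or moved by more than 30 mm (distance of vial0_mid from where it was at the start of the episode above 0.03 m or angle between vial0_mid's own z axis and vertical above 0.5 rad).
It fails at once if the second vial is knocked or moved by more than 30 mm (distance of vial1_mid from where it was at the start of the episode above 0.03 m or angle between vial1_mid's own z axis and vertical above 0.5 rad).
It fails at once if the petri dish is knocked or moved by more than 30 mm (distance of petri_mid from where it was at the start of the episode above 0.03 m or angle between petri_mid's own z axis and vertical above 0.5 rad).
It also fails if it takes over 72 s, if anything falls off the work surface, if the arm or the gripper's body presses on something with over 40 N, if the wrist force passes 120 N, or if a joint passes its speed limit or range.

## Robot

A 6-joint arm with a two-finger parallel gripper is mounted at the origin on the work surface. World frame = base frame: x ahead of the robot, y to its left, z up, the work surface at z = 0. Lengths are in m, angles in rad, forces in N, time in s.
With the tool pointing down it reaches from about 0.425 to 0.925 m from the base axis. Payload 12.5 kg.
Tool frame: the origin (TCP) lies midway between the tips of the shut fingers; the grasp point (between the pads) lies 19 mm behind it (manip.grip_depth is the distance from the TCP to the grasp point, in m); z points along the fingers, y is the line along which they close (so a half turn about z gives the same grasp; the last joint's range is limited). The gripper opens to 85 mm and grips with 20 to 120 N. Pads are 22 mm wide; open, the fingers measure 114 mm over their backs; the gripper's body (76 mm by 85 mm) begins 54 mm behind the grasp point. The pads swing forward as they close: fully open they stand 13 mm farther back than shut.
Start: joints at [-1.398, 0.491, 1.559, -0, 1.092, -0.106], TCP at [0.172, -0.601, 0.206] pointing down, gripper open.
Joint ranges: [-3.1, 3.1], [-0.84, 2.19], [0.05, 2.79], [-1.13, 4.28], [0.06, 2.93], [-2.69, 2.69]. Speed limits (rad/s): [2.22, 2.22, 2.79, 3.14, 3.14, 3.14].

## Interface

Orientations are given as a rotation vector (axis times angle).
In Python, from station import read_state, capture, manip gives the robot as it stands.
- The arm moves only by the tool send_rows, never from a script. Its argument "motion" is a list of rows, each a list of 4 numbers: the shift along the tool's x, y, z in mm, then the turn about the tool's z in degrees. A call has exactly 10 rows; each row is the pose to reach, as a shift and turn from the pose commanded when the call began, along the tool's axes at that moment; what a row does not reach only later rows make up. A row lasts 1/12 s, in which the tool goes at most 41.7 mm and 7.16 degrees, less where a joint would pass 70% of its speed; a pose out of reach is approached as far as the arm can. A call with a gripper value outside its range is refused whole. "grip" is the closure, from 0 (fully open) to 1 (shut), set as the call begins (left out, the last holds). The fingers move at their own pace and stop on an object; "newtons" is the grip in N (left out, the last holds). Time passes only in rows, so rows that repeat a pose let the fingers close, or fill a call up. It gives the time, the measured TCP pose, the force, the opening and the grip force at its end, in the units of the state.
- read_state(): the state, without advancing time (a new reading comes with each control period).
- capture(name): name is "side" or "top"; returns a dict with "color" (420x560x3 uint8, red, green, blue), "K" (3x3 intrinsics, pixels), "view" (4x4, takes a point from world to camera coordinates). Camera axes: x right, y up, looking along -z (the intrinsics and any distortion apply to the point x, -y, -z); pixel columns grow to the right and rows downward; lengths in m; the calibration is good to about 2 mm. A picture is of the moment at which its call begins. There is no depth.
- manip.finish_job(): hands the job in; it is judged then, once.
The state is a dict: "time_s": time; "joint_positions": joint angles; "joint_vel": joint speeds; "effort": joint torques, N m; "position": TCP position; "tool_rot": TCP orientation; "ft_force": force on the tool from outside, world axes, zero at the start; "moment": the same for the moment, N m; "opening": finger opening in m; "grasp_force": force on a finger pad.
Only numpy, scipy, OpenCV 4.12 (cv2) and the standard library are available. Lean on these libraries where they do the work, as an engineer would, in place of code of your own. Each camera call takes 0.05 s, during which the arm holds its last target. There are 200 camera calls.

## Working session

There is one attempt and no reset: what is moved stays moved. The work goes in short steps, Python scripts to look and compute and a tool call to move; the robot and the scene stay as the last step left them, time stands still between calls to the robot, and variables do not carry over. Pictures are saved under pics/ and viewed, at most 10 in all, crops included, and the job is handed in when it is done.

Besides the shell and the picture viewer there is one more tool, called after "Call:" as name([rows], argument=value, ...), one row to a line, values as JSON. send_rows: Moves the arm, as the interface text tells. Its arguments: {"type":"object","properties":{"motion":{"type":"array","items":{"type":"array","items":{"type":"number"}}},"grip":{"type":"number"},"newtons":{"type":"number"}},"required":["motion"]}

```bash
mkdir -p pics; ls
python3 - <<'E'
from station import read_state, capture, manip
import cv2, numpy as np, pickle
s=read_state(); print(s)
print(manip.grip_depth)
for n in("top","side"):
    c=capture(n); pickle.dump(c,open(n+".pkl","wb")); print(n,c["K"],c["view"],[k for k in c])
    cv2.imwrite(f"pics/{n}0.png",c["color"][:,:,::-1])
E
```

```text
pics
{'time_s': 0.0, 'joint_positions': array([-1.39757932e+00,  4.91555304e-01,  1.55942862e+00,  2.10379488e-06,
        1.09170390e+00, -1.05572461e-01]), 'joint_vel': array([-0.00156447,  0.00046508, -0.00067852, -0.00161421,  0.00059144,
        0.00104975]), 'effort': array([ 3.87283741e-03, -6.18445373e+01, -2.61589622e+01,  8.87724582e-06,
        4.10869849e-03,  1.67571898e-05]), 'position': array([ 0.17199152, -0.60061476,  0.20493757]), 'tool_rot': array([-3.11003630e+00, -4.36351044e-01,  5.52233640e-05]), 'ft_force': array([-0.87211137,  0.25917227,  0.60544462]), 'moment': array([-0.02532205,  0.0767819 ,  0.0136225 ]), 'grasp_force': 0.0, 'opening': 0.08541738356573109}
0.0187
top [[511.41730486   0.         276.02698411]
 [  0.         511.41730486 202.48831218]
 [  0.           0.           1.        ]] [[-1.47680842e-02 -9.99888177e-01 -2.35332679e-03 -5.42513273e-02]
 [ 9.90493088e-01 -1.49511690e-02  1.36747598e-01 -4.98830506e-01]
 [-1.36767492e-01 -3.11453876e-04  9.90603128e-01 -1.49860863e+00]
 [ 0.00000000e+00  0.00000000e+00  0.00000000e+00  1.00000000e+00]] ['color', 'K', 'view']
side [[439.71430199   0.         270.10940841]
 [  0.         439.71430199 207.3745141 ]
 [  0.           0.           1.        ]] [[-9.86671574e-01 -1.62723551e-01  5.01279133e-04  4.72765830e-01]
 [ 1.16020482e-01 -7.01321604e-01  7.03340071e-01 -1.29770564e-01]
 [-1.14098436e-01  6.94023814e-01  7.10853355e-01 -9.65718460e-01]
 [ 0.00000000e+00  0.00000000e+00  0.00000000e+00  1.00000000e+00]] ['color', 'K', 'view']
```

View pics/top0.png

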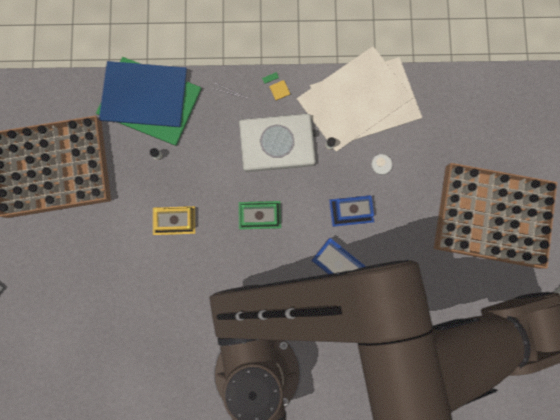

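View pics/side0.png

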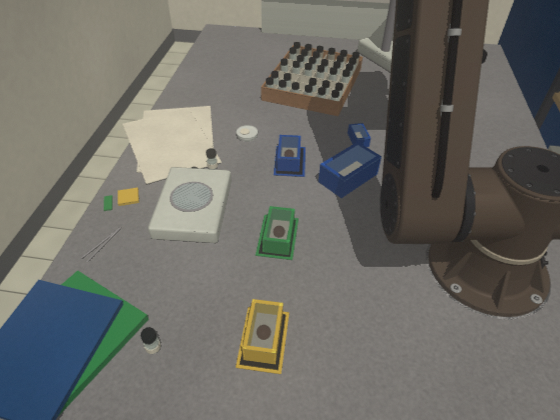

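The three blue candidates (side view) are a big one without a ball at (350,170), a small one at (360,133) and a middle-sized one with a ball at (290,155), which stands on the blue mat and is at (353,210) in the top view. The last one fits. The disc is at top (277,141) and side (191,196). The vials are at top (155,153) and (332,142), and the petri dish is at (382,164). I'll confirm with a crop and measure.

```bash
cat > h.py <<'E'
import numpy as np, cv2
from scipy.spatial.transform import Rotation as R
def ray(c,uv,z):
    "pixel -> world point at height z"
    V=c["view"];K=c["K"];d=np.linalg.inv(K)@[uv[0],uv[1],1]
    d=V[:3,:3].T@(d*[1,-1,-1]); o=-V[:3,:3].T@V[:3,3]
    return o+d*(z-o[2])/d[2]
def proj(c,P):
    q=np.atleast_2d(P)@c["view"][:3,:3].T+c["view"][:3,3]
    q=(q*[1,-1,-1])@c["K"].T
    return q[:,:2]/q[:,2:]
E
python3 - <<'E'
from h import *; import pickle
c={n:pickle.load(open(n+".pkl","rb")) for n in("top","side")}
seeds={"green":((259,215),(279,232)),"yellow":((174,220),(264,330)),"blue":((353,210),(290,155))}
hue={"green":(45,85),"yellow":(15,35),"blue":(105,130)}
for k,(t,s) in seeds.items():
  for n,sd,w in(("top",t,32),("side",s,45)):
    im=c[n]["color"]; hsv=cv2.cvtColor(im,cv2.COLOR_RGB2HSV)
    m=cv2.inRange(hsv,(hue[k][0],110,25),(hue[k][1],255,255)); 
    M=np.zeros_like(m); M[sd[1]-w:sd[1]+w,sd[0]-w:sd[0]+w]=255; m&=M
    num,lab,st,_=cv2.connectedComponentsWithStats(m,connectivity=8)
    i=1+np.argmax(st[1:,4]); cnt=np.argwhere(lab==i)[:,::-1].astype(np.float32)
    P=np.array([ray(c[n],p,.002)[:2] for p in cnt])*1000
    r=cv2.minAreaRect(P.astype(np.float32)); print(k,n,st[i],np.round(r[0]),np.round(r[1]),round(r[2],1), "ball",)
for n,uv in(("top",(277,141)),("side",(191,196))): print("disc",n,ray(c[n],uv,.044))
for n,a in(("vial0",((155,153),(150,333))),("vial1",((332,142),(211,153)))): print(n,ray(c["top"],a[0],.055),ray(c["side"],a[1],.055))
print("petri",ray(c["top"],(382,164),.016),ray(c["side"],(247,132),.016))
a=cv2.resize(c["top"]["color"][180:250,140:390],(800,224),interpolation=cv2.INTER_CUBIC)
b=cv2.resize(c["side"]["color"][100:280,240:400],(400,376*450//376),interpolation=cv2.INTER_CUBIC)[:370]
b2=cv2.resize(c["side"]["color"][290:375,225:300],(400,370),interpolation=cv2.INTER_CUBIC)
cv2.imwrite("pics/crop.png",np.vstack([a,np.hstack([b,b2])])[:,:,::-1])
E
```

```text
green top [240 212  37  13  77] [444.  -3.] [114.  35.] 75.8 ball
green side [256 207  42  52 437] [464. -27.] [ 81. 156.] 0.8 ball
yellow top [153 206  42  29 664] [453. 251.] [ 84. 125.] 1.0 ball
yellow side [ 236  299   53   75 1674] [452. 239.] [ 84. 149.] 1.0 ball
blue top [330 196  44  30 430] [ 474. -293.] [ 81. 128.] 4.6 ball
blue side [274 135  31  41 568] [ 475. -319.] [ 81. 181.] 4.7 ball
disc top [ 0.6845055  -0.06741763  0.044     ]
disc side [ 0.68328521 -0.0669292   0.044     ]
vial0 [0.65031979 0.2988715  0.055     ] [0.64900472 0.30024465 0.055     ]
vial1 [ 0.6759906  -0.23255566  0.055     ] [ 0.67366071 -0.22261289  0.055     ]
petri [ 0.61459007 -0.38805022  0.016     ] [ 0.61107324 -0.38320786  0.016     ]
```

View pics/crop.png

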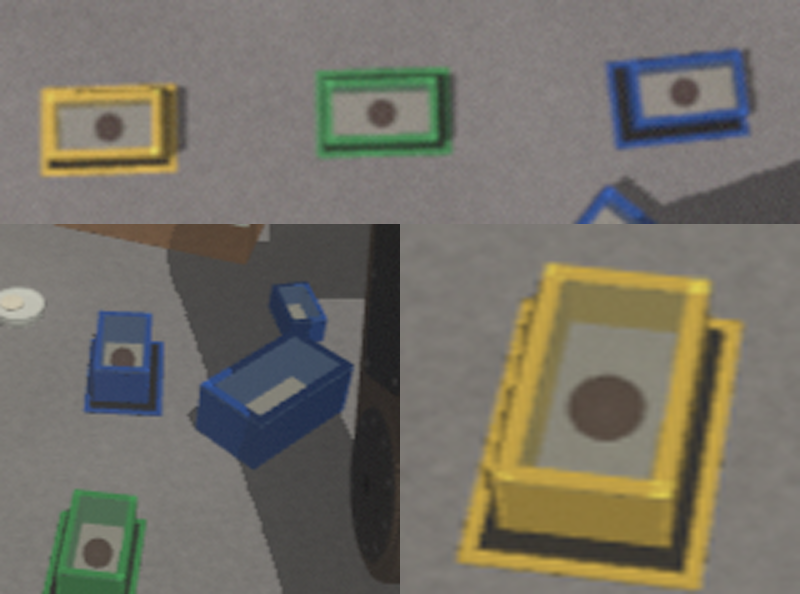

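The crop confirms it. The blue case on its mat holds a ball and is the middle-sized one, while the large and small blue look-alikes are empty. Next I'll refine the mat and case poses with a silhouette fit in both views.

```bash
cat > fit.py <<'E'
from h import *; import pickle
from scipy.optimize import minimize
c={n:pickle.load(open(n+".pkl","rb")) for n in("top","side")}
seeds={"green":((259,215),(279,232)),"yellow":((174,220),(264,335)),"blue":((353,210),(290,155))}
hue={"green":(40,95,55),"yellow":(15,35,90),"blue":(105,130,90)}
S=4
def box(x,y,a,hx,hy,z0,z1):
    p=np.array([[sx*hx,sy*hy] for sx,sy in((1,1),(1,-1),(-1,-1),(-1,1))])@np.array([[np.cos(a),np.sin(a)],[-np.sin(a),np.cos(a)]])+[x,y]
    return np.vstack([np.c_[p,np.full(4,z)] for z in(z0,z1)])
for k,(t,s) in seeds.items():
  T=[]
  for n,sd,w in(("top",t,28),("side",s,44)):
    im=c[n]["color"][sd[1]-w:sd[1]+w,sd[0]-w:sd[0]+w]
    im=cv2.resize(im,None,fx=S,fy=S,interpolation=cv2.INTER_CUBIC); hsv=cv2.cvtColor(im,cv2.COLOR_RGB2HSV)
    m=cv2.inRange(hsv,(hue[k][0],hue[k][2],20),(hue[k][1],255,255)); m=cv2.morphologyEx(m,cv2.MORPH_CLOSE,np.ones((9,9)))
    cs,_=cv2.findContours(m,cv2.RETR_EXTERNAL,cv2.CHAIN_APPROX_NONE); m=np.zeros_like(m)
    cv2.drawContours(m,[max(cs,key=cv2.contourArea)],-1,1,-1); T.append((n,sd,w,m))
  def cost(q,):
    q=np.array(q)*.01; e=0
    for n,sd,w,m in T:
      M=np.zeros_like(m)
      for b in(box(q[0],q[1],q[2],.042,.064,0,.002),box(q[3],q[4],q[5],.03,.052,.002,.046)):
        p=((proj(c[n],b)-np.array(sd)+w+.5)*S-.5)
        cv2.fillConvexPoly(M,cv2.convexHull(np.round(p*16).astype(np.int32)),1,shift=4)
      e+=(M!=m).sum()/m.sum()
    return e+.0005*((q[3:5]-q[:2])**2).sum()*1e4+.002*((q[5]-q[2])*57)**2*.1
  p=ray(c["top"],t,.025)*100; x0=[p[0],p[1],1.,p[0],p[1],1.]
  best=None
  for a in(0,5,10):
    x0[2]=x0[5]=a
    r=minimize(cost,x0,method="Nelder-Mead",options=dict(initial_simplex=np.vstack([x0]+[np.array(x0)+d for d in np.diag([1,1,5,1,1,5])]),maxiter=1500))
    if best is None or r.fun<best.fun: best=r
  q=best.x*10; print(k,"mat",q[:2].round(1),"yaw deg",np.degrees(q[2]/1000).round(1),"case",q[3:5].round(1),np.degrees(q[5]/1000).round(1),round(best.fun,3))
print("big blue corners",[ray(c["side"],u,.06).round(3) for u in((320,168),(356,140))])
E
python3 fit.py
```

```text
green mat [465.2 -10.7] yaw deg 0.8 case [461.7 -11.8] 0.5 0.071
yellow mat [452.4 251.1] yaw deg 0.7 case [452.2 244.7] 0.9 0.062
blue mat [ 473.3 -292.5] yaw deg 5.0 case [ 476.5 -296. ] 4.7 0.086
big blue corners [array([ 0.385, -0.203,  0.06 ]), array([ 0.299, -0.335,  0.06 ])]
```

```bash
cat > go.py <<'E'
import sys; from h import *; from station import read_state
"go.py x y z(TCP) casedeg : shift along tool axes (mm), turn (deg)"
s=read_state(); A=R.from_rotvec(s["tool_rot"]).as_matrix()
print("t",round(s["time_s"],2),"F",s["ft_force"].round(2),"M",s["moment"].round(3),"open",s["opening"],"grip",s["grasp_force"],"yaw",np.degrees(np.arctan2(A[1,0],A[0,0])).round(2),"pos",s["position"].round(4),"q",s["joint_positions"].round(2))
v=list(map(float,sys.argv[1:]))
for i in range(0,len(v),4):
    x,y,z,a=v[i:i+4]; a=np.radians(90+a)
    B=np.array([[np.cos(a),np.sin(a),0],[np.sin(a),-np.cos(a),0],[0,0,-1]])
    print((A.T@(np.array([x,y,z])-s["position"])*1000).round(1), np.degrees(R.from_matrix(A.T@B).as_rotvec()[2]).round(2))
E
python3 go.py .47 -.3 .16 .5 .462 -.012 .12 .5
python3 -c "
from h import *; import pickle
c={n:pickle.load(open(n+'.pkl','rb')) for n in('top','side')}
for a,b in(((259,215),(279,232)),((174,219.5),(263.5,332)),((353.6,208.8),(289,154))): print(ray(c['top'],a,.02),ray(c['side'],b,.02))"
```

```text
t 0.1 F [ 0.52 -0.78  0.31] M [ 0.025 -0.038  0.03 ] open 0.08526260615502872 grip 0.0 yaw 15.97 pos [ 0.172  -0.6006  0.205 ] q [-1.4   0.49  1.56  0.    1.09 -0.11]
[ 369.2 -207.    45.2] -74.53
[ 440.8 -486.    85.5] -74.53
[ 0.46262106 -0.00979044  0.02      ] [ 0.45983645 -0.00827858  0.02      ]
[0.45283193 0.24643019 0.02      ] [0.45126847 0.24601106 0.02      ]
[ 0.4771578  -0.29557038  0.02      ] [ 0.47524163 -0.29598461  0.02      ]
```

Call:
send_rows([
  [37,-21,4,-7],
  [74,-41,9,-14],
  [111,-62,13,-21],
  [148,-83,18,-28],
  [185,-104,22,-35],
  [222,-124,27,-42],
  [258,-145,32,-49],
  [295,-166,36,-56],
  [332,-186,40,-63],
  [369,-207,45,-70],
], grip=0, newtons=70)

```text
time_s: 0.93
position: [0.4648, -0.3049, 0.1613]
tool_rot: [-2.292, -2.149, 0.0]
ft_force: [0.3, 0.0, 0.0]
opening: 0.0853
grasp_force: 0.0
```

```bash
python3 go.py .462 -.011 .1 .5
```

```text
t 0.93 F [0.28 0.05 0.04] M [ 0.042 -0.03   0.051] open 0.0852503315250697 grip 0.0 yaw 86.32 pos [ 0.4648 -0.3049  0.1613] q [-0.7   0.44  1.78 -0.    0.92 -0.64]
[293.1 -21.6  61.3] -4.18
```

Call:
send_rows([
  [36,-3,7,-4],
  [72,-7,15,-4],
  [108,-10,22,-4],
  [144,-14,30,-4],
  [180,-17,38,-4],
  [216,-21,45,-4],
  [252,-24,53,-4],
  [288,-28,60,-4],
  [288,-28,60,-4],
  [288,-28,60,-4],
])

```text
time_s: 1.77
position: [0.4556, -0.0158, 0.1012]
tool_rot: [-2.217, -2.224, 0.001]
ft_force: [0.5, -1.3, -0.6]
opening: 0.0856
grasp_force: 0.0
```

```bash
python3 go.py .462 -.011 .006 .5
```

```text
t 1.77 F [ 0.49 -1.3  -0.56] M [-0.007  0.012 -0.033] open 0.08557623607972688 grip 0.0 yaw 90.18 pos [ 0.4556 -0.0158  0.1012] q [-0.18  0.41  2.07 -0.    0.66 -0.18]
[ 4.7  6.5 95.2] -0.32
```

Call:
send_rows([
  [5,6,10,0],
  [5,6,25,0],
  [5,6,40,0],
  [5,6,55,0],
  [5,6,68,0],
  [5,6,80,0],
  [5,6,88,0],
  [5,6,93,0],
  [5,6,95,0],
  [5,6,95,0],
])

```text
time_s: 2.6
position: [0.462, -0.0127, 0.0062]
tool_rot: [-2.223, -2.22, 0.0]
ft_force: [0.2, -0.6, 0.2]
opening: 0.0853
grasp_force: 0.0
```

Call:
send_rows([
  [0,0,0,0],
  [0,0,0,0],
  [0,0,0,0],
  [0,0,0,0],
  [0,0,0,0],
  [0,0,0,0],
  [0,0,0,0],
  [0,0,0,0],
  [0,0,0,0],
  [0,0,0,0],
], grip=1)

```text
time_s: 3.43
position: [0.4623, -0.0125, 0.0075]
tool_rot: [2.22, 2.22, 0.001]
ft_force: [-1.8, -1.7, 9.4]
opening: 0.0578
grasp_force: 73.1
```

```bash
python3 go.py .462 -.011 .006 .5
```

```text
t 3.43 F [-1.75 -1.72  9.42] M [-0.21   0.328  0.109] open 0.05784674475260321 grip 73.0725485086441 yaw 90.0 pos [ 0.4623 -0.0125  0.0075] q [-0.17  0.6   2.13 -0.    0.42 -0.17]
[ 1.5 -0.3  1.5] -0.5
```

Call:
send_rows([
  [0,0,-4,0],
  [0,0,-12,0],
  [0,0,-24,0],
  [0,0,-38,0],
  [0,0,-52,0],
  [0,0,-64,0],
  [0,0,-73,0],
  [0,0,-78,0],
  [0,0,-80,0],
  [0,0,-80,0],
])

```text
time_s: 4.27
position: [0.4619, -0.0123, 0.0867]
tool_rot: [2.222, 2.221, 0.0]
ft_force: [0.0, -0.7, -3.7]
opening: 0.0578
grasp_force: 75.7
```

```bash
python3 go.py .4623 -.0125 .0875 .0
```

```text
t 4.27 F [ 0.01 -0.7  -3.73] M [-0.021 -0.024  0.006] open 0.057794628192319585 grip 75.71358919143677 yaw 89.98 pos [ 0.4619 -0.0123  0.0867] q [-0.17  0.44  2.07 -0.    0.62 -0.17]
[-0.2  0.4 -0.8] -0.02
```

Call:
send_rows([
  [20,0,0,0],
  [42,0,0,0],
  [20,0,0,0],
  [-20,0,0,0],
  [-42,0,0,0],
  [-20,0,0,0],
  [20,0,0,0],
  [42,0,0,0],
  [20,0,0,0],
  [-20,0,0,0],
])

```text
time_s: 5.1
position: [0.4616, -0.0292, 0.0858]
tool_rot: [-2.213, -2.228, 0.001]
ft_force: [1.5, -0.5, -3.6]
opening: 0.0578
grasp_force: 75.7
```

```bash
python3 go.py .4623 -.0125 .0875 .0
```

```text
t 5.1 F [ 1.53 -0.46 -3.55] M [-0.055 -0.096 -0.014] open 0.05778140597158163 grip 75.73388457298279 yaw 90.37 pos [ 0.4616 -0.0292  0.0858] q [-0.21  0.45  2.07  0.    0.62 -0.21]
[16.7  0.8 -1.7] 0.37
```

Call:
send_rows([
  [-22,0,0,0],
  [0,0,0,0],
  [40,0,0,0],
  [62,0,0,0],
  [40,0,0,0],
  [0,0,0,0],
  [-22,0,0,0],
  [0,0,0,0],
  [20,0,0,0],
  [20,0,0,0],
])

```text
time_s: 5.93
position: [0.4611, -0.0109, 0.0857]
tool_rot: [-2.221, -2.219, 0.002]
ft_force: [0.8, 0.3, -3.3]
opening: 0.0579
grasp_force: 75.7
```

```bash
python3 go.py .4623 -.0125 .0875 .0
```

```text
t 5.93 F [ 0.75  0.29 -3.28] M [-0.027 -0.02  -0.009] open 0.057937198180788685 grip 75.73079109191895 yaw 89.95 pos [ 0.4611 -0.0109  0.0857] q [-0.17  0.45  2.07  0.    0.62 -0.17]
[-1.6  1.2 -1.8] -0.05
```

Call:
send_rows([
  [0,0,8,0],
  [0,0,20,0],
  [0,0,33,0],
  [0,0,46,0],
  [0,0,57,0],
  [0,0,66,0],
  [0,0,73,0],
  [0,0,77,0],
  [0,0,79,0],
  [0,0,79,0],
])

```text
time_s: 6.77
position: [0.4619, -0.0125, 0.0077]
tool_rot: [2.222, 2.221, -0.0]
ft_force: [0.5, -0.2, -1.4]
opening: 0.0576
grasp_force: 75.7
```

Call:
send_rows([
  [0,0,0,0],
  [0,0,0,0],
  [0,0,0,0],
  [0,0,0,0],
  [0,0,0,0],
  [0,0,0,0],
  [0,0,0,0],
  [0,0,0,0],
  [0,0,0,0],
  [0,0,0,0],
], grip=0)

```text
time_s: 7.6
position: [0.4619, -0.0124, 0.0075]
tool_rot: [2.222, 2.221, -0.0]
ft_force: [-0.4, -0.3, -0.7]
opening: 0.0853
grasp_force: 0.0
```

Call:
send_rows([
  [0,0,-10,0],
  [0,0,-25,0],
  [0,0,-50,0],
  [0,0,-75,0],
  [0,0,-100,0],
  [30,0,-110,0],
  [70,0,-110,0],
  [110,0,-110,0],
  [150,0,-110,0],
  [190,0,-110,0],
])

```text
time_s: 8.43
position: [0.4616, 0.1794, 0.1177]
tool_rot: [2.222, 2.22, 0.0]
ft_force: [1.5, -0.3, 0.3]
opening: 0.0855
grasp_force: 0.0
```

```bash
cat > look.py <<'E'
import sys,pickle; from h import *; from station import capture
n=sys.argv[1]; b=list(map(int,sys.argv[3:]))
for v in("top","side"):
    pickle.dump(capture(v),open(f"{v}_{n}.pkl","wb"))
a=[pickle.load(open(f"{v}_{n}.pkl","rb"))["color"] for v in("top","side")]
f=lambda im,x,y,w:cv2.resize(im[y-w:y+w,x-w:x+w],(400,400),interpolation=cv2.INTER_CUBIC)
cv2.imwrite(f"pics/{n}.png",np.hstack([f(a[0],*b[:2],30),f(a[1],*b[2:4],45)])[:,:,::-1])
E
python3 look.py green1 x 259 215 279 232; python3 go.py .4525 .246 .1 .9 .4525 .246 .006 .9
```

```text
t 8.53 F [ 1.2  -0.63  0.32] M [-0.011 -0.028 -0.048] open 0.08508005838961288 grip 0.0 yaw 90.26 pos [0.4616 0.1821 0.1175] q [0.24 0.43 1.97 0.   0.74 0.24]
[64.  -8.8 17.5] -0.64
[ 63.9  -8.9 111.5] -0.64
```

View pics/green1.png

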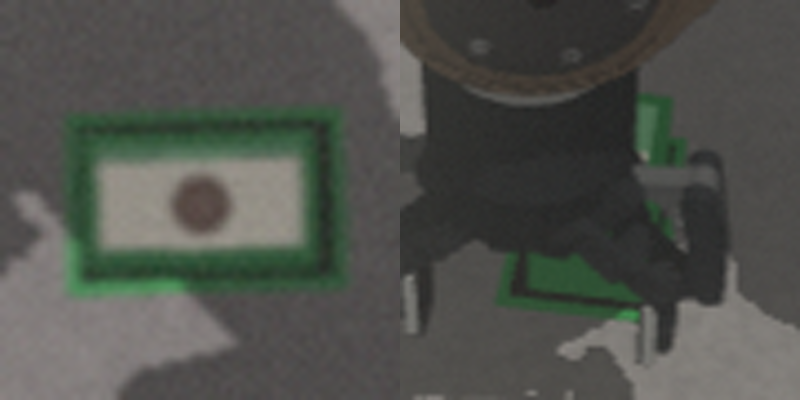

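Green is back on its mat, with the ball still in the middle of the window (crop (200,205)), so it isn't loose. Next is yellow.

Call:
send_rows([
  [30,-5,0,-0.6],
  [64,-9,5,-0.6],
  [64,-9,20,-0.6],
  [64,-9,45,-0.6],
  [64,-9,70,-0.6],
  [64,-9,90,-0.6],
  [64,-9,102,-0.6],
  [64,-9,109,-0.6],
  [64,-9,111,-0.6],
  [64,-9,111,-0.6],
])

```text
time_s: 9.37
position: [0.4531, 0.2414, 0.0064]
tool_rot: [-2.211, -2.232, 0.001]
ft_force: [-0.6, -0.1, 0.2]
opening: 0.0857
grasp_force: 0.0
```

```bash
python3 go.py .4525 .246 .006 .9
```

```text
t 9.37 F [-0.6  -0.11  0.19] M [ 0.012 -0.034  0.004] open 0.08568791502312423 grip 0.0 yaw 90.56 pos [0.4531 0.2414 0.0064] q [ 0.36  0.64  2.   -0.    0.5   0.35]
[ 4.7 -0.6  0.4] -0.34
```

Call:
send_rows([
  [4,0,0,0],
  [4,0,0,0],
  [4,0,0,0],
  [4,0,0,0],
  [4,0,0,0],
  [4,0,0,0],
  [4,0,0,0],
  [4,0,0,0],
  [4,0,0,0],
  [4,0,0,0],
], grip=1)

```text
time_s: 10.2
position: [0.4535, 0.2461, 0.0078]
tool_rot: [2.209, 2.232, 0.003]
ft_force: [-2.4, 1.1, 9.1]
opening: 0.0581
grasp_force: 73.8
```

Call:
send_rows([
  [0,0,-4,0],
  [0,0,-12,0],
  [0,0,-24,0],
  [0,0,-38,0],
  [0,0,-52,0],
  [0,0,-64,0],
  [0,0,-73,0],
  [0,0,-78,0],
  [0,0,-80,0],
  [0,0,-80,0],
])

```text
time_s: 11.03
position: [0.453, 0.2457, 0.0868]
tool_rot: [2.21, 2.232, 0.001]
ft_force: [-0.3, 0.3, -2.9]
opening: 0.0582
grasp_force: 75.9
```

```bash
python3 go.py
```

```text
t 11.03 F [-0.31  0.26 -2.91] M [ 0.02  -0.037  0.019] open 0.05820124125618716 grip 75.93559741973877 yaw 90.58 pos [0.453  0.2457 0.0868] q [ 0.37  0.5   1.95 -0.    0.69  0.36]
```

Call:
send_rows([
  [20,0,0,0],
  [46,0,0,0],
  [24,0,0,0],
  [-16,0,0,0],
  [-38,0,0,0],
  [-16,0,0,0],
  [24,0,0,0],
  [46,0,0,0],
  [24,0,0,0],
  [-16,0,0,0],
])

```text
time_s: 11.87
position: [0.453, 0.2324, 0.0855]
tool_rot: [-2.204, -2.239, -0.0]
ft_force: [0.3, -1.2, -2.7]
opening: 0.0578
grasp_force: 76.1
```

```bash
python3 go.py
```

```text
t 11.87 F [ 0.26 -1.22 -2.75] M [-0.064 -0.041 -0.028] open 0.05781225806583967 grip 76.09270334243774 yaw 90.89 pos [0.453  0.2324 0.0855] q [0.34 0.5  1.96 0.   0.68 0.33]
```

Call:
send_rows([
  [-22,0,0,0],
  [0,0,0,0],
  [40,0,0,0],
  [62,0,0,0],
  [40,0,0,0],
  [0,0,0,0],
  [-22,0,0,0],
  [0,0,0,0],
  [20,0,0,0],
  [20,0,0,0],
])

```text
time_s: 12.7
position: [0.4532, 0.2512, 0.0859]
tool_rot: [-2.21, -2.232, -0.0]
ft_force: [-1.0, 0.0, -3.4]
opening: 0.0578
grasp_force: 77.5
```

```bash
python3 go.py
```

```text
t 12.7 F [-1.    0.03 -3.38] M [0.039 0.072 0.018] open 0.057752214804554704 grip 77.53064095973969 yaw 90.57 pos [0.4532 0.2512 0.0859] q [0.38 0.51 1.94 0.   0.69 0.37]
```

Call:
send_rows([
  [0,0,8,0],
  [0,0,20,0],
  [0,0,33,0],
  [0,0,46,0],
  [0,0,57,0],
  [0,0,66,0],
  [0,0,73,0],
  [0,0,77,0],
  [0,0,79,0],
  [0,0,79,0],
])

```text
time_s: 13.53
position: [0.4527, 0.2493, 0.0079]
tool_rot: [2.21, 2.233, -0.001]
ft_force: [-1.2, -1.3, 2.7]
opening: 0.0573
grasp_force: 78.0
```

Call:
send_rows([
  [0,0,0,0],
  [0,0,0,0],
  [0,0,0,0],
  [0,0,0,0],
  [0,0,0,0],
  [0,0,0,0],
  [0,0,0,0],
  [0,0,0,0],
  [0,0,0,0],
  [0,0,0,0],
], grip=0)

```text
time_s: 14.37
position: [0.453, 0.2496, 0.0075]
tool_rot: [2.21, 2.232, -0.0]
ft_force: [0.8, -0.4, 0.3]
opening: 0.0851
grasp_force: 0.0
```

Call:
send_rows([
  [0,0,-10,0],
  [0,0,-25,0],
  [0,0,-50,0],
  [0,0,-75,0],
  [0,0,-100,0],
  [-30,0,-110,0],
  [-70,0,-110,0],
  [-110,0,-110,0],
  [-150,0,-110,0],
  [-190,0,-110,0],
])

```text
time_s: 15.2
position: [0.4545, 0.0581, 0.1184]
tool_rot: [2.209, 2.233, 0.001]
ft_force: [0.0, -0.8, 0.3]
opening: 0.0857
grasp_force: 0.0
```

```bash
python3 look.py yellow1 x 174 220 264 335; python3 go.py .476 -.296 .1 4.8
```

```text
t 15.3 F [ 0.74 -0.18 -0.13] M [-0.025 -0.005  0.01 ] open 0.08526885251821026 grip 0.0 yaw 90.27 pos [0.455  0.0554 0.1183] q [-0.02  0.38  2.05 -0.    0.7  -0.03]
[-351.5   19.3   18.5] -4.53
```

View pics/yellow1.png

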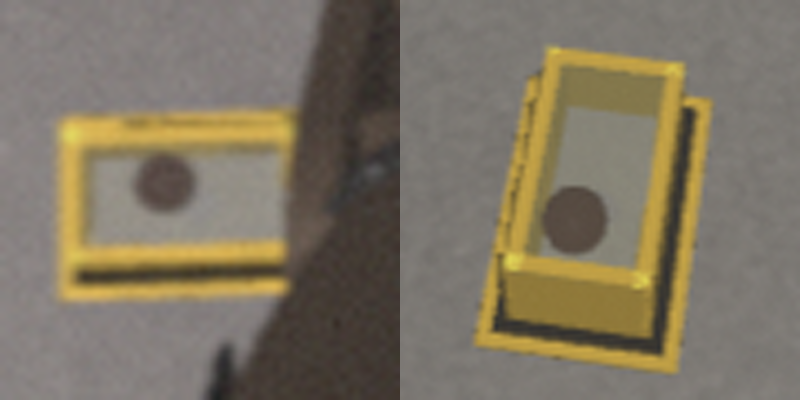

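Yellow's ball has rolled off-centre (top crop (165,182), side crop (575,220)), so yellow is the loose one, and it stands on its mat. Blue still has to be shaken.

Call:
send_rows([
  [-35,2,0,0],
  [-72,4,0,-1],
  [-109,6,0,-2],
  [-146,8,0,-3],
  [-183,10,0,-4],
  [-220,12,0,-4.5],
  [-257,14,3,-4.5],
  [-294,16,8,-4.5],
  [-325,18,14,-4.5],
  [-349,19,18,-4.5],
])

```text
time_s: 16.13
position: [0.4776, -0.2912, 0.0997]
tool_rot: [2.121, 2.316, -0.0]
ft_force: [-0.1, -0.7, -0.3]
opening: 0.0853
grasp_force: 0.0
```

Call:
send_rows([
  [0,0,0,0],
  [0,0,3,0],
  [0,0,12,0],
  [0,0,24,0],
  [0,0,36,0],
  [0,0,44,0],
  [0,0,48,0],
  [0,0,50,0],
  [0,0,50,0],
  [0,0,50,0],
])

```text
time_s: 16.97
position: [0.4776, -0.289, 0.0499]
tool_rot: [2.12, 2.318, -0.0]
ft_force: [-0.7, 0.8, 0.3]
opening: 0.0854
grasp_force: 0.0
```

```bash
python3 go.py .4765 -.296 .006 4.8
```

```text
t 16.97 F [-0.69  0.77  0.31] M [ 0.011  0.038 -0.046] open 0.08535610988785015 grip 0.0 yaw 95.09 pos [ 0.4776 -0.289   0.0499] q [-0.66  0.6   1.87 -0.    0.67 -0.75]
[-6.9 -1.7 43.9] 0.29
```

Call:
send_rows([
  [-4,-1,5,0],
  [-7,-2,14,0],
  [-7,-2,24,0],
  [-7,-2,34,0],
  [-7,-2,40,0],
  [-7,-2,43,0],
  [-7,-2,44,0],
  [-7,-2,44,0],
  [-7,-2,44,0],
  [-7,-2,44,0],
])

```text
time_s: 17.8
position: [0.4762, -0.2964, 0.0059]
tool_rot: [2.12, 2.317, -0.0]
ft_force: [-0.3, 0.9, 0.3]
opening: 0.0854
grasp_force: 0.0
```

Call:
send_rows([
  [0,0,0,0],
  [0,0,0,0],
  [0,0,0,0],
  [0,0,0,0],
  [0,0,0,0],
  [0,0,0,0],
  [0,0,0,0],
  [0,0,0,0],
  [0,0,0,0],
  [0,0,0,0],
], grip=1)

```text
time_s: 18.63
position: [0.4762, -0.2964, 0.0064]
tool_rot: [2.12, 2.317, 0.0]
ft_force: [-2.1, 0.8, 8.7]
opening: 0.0577
grasp_force: 74.7
```

Call:
send_rows([
  [0,0,-4,0],
  [0,0,-12,0],
  [0,0,-24,0],
  [0,0,-38,0],
  [0,0,-52,0],
  [0,0,-64,0],
  [0,0,-73,0],
  [0,0,-78,0],
  [0,0,-80,0],
  [0,0,-80,0],
])

```text
time_s: 19.47
position: [0.476, -0.2962, 0.0857]
tool_rot: [2.121, 2.317, -0.0]
ft_force: [0.3, 0.2, -2.6]
opening: 0.0577
grasp_force: 75.5
```

```bash
python3 go.py .4735 -.294 .086 4.8
```

```text
t 19.47 F [ 0.26  0.24 -2.64] M [0.014 0.007 0.002] open 0.057724200703311045 grip 75.53825855255127 yaw 95.07 pos [ 0.476  -0.2962  0.0857] q [-0.67  0.55  1.84 -0.    0.75 -0.76]
[ 2.5 -2.3 -0.3] 0.27
```

Call:
send_rows([
  [20,0,0,0],
  [46,0,0,0],
  [24,0,0,0],
  [-16,0,0,0],
  [-40,0,0,0],
  [-16,0,0,0],
  [24,0,0,0],
  [46,0,0,0],
  [24,0,0,0],
  [-16,0,0,0],
])

```text
time_s: 20.3
position: [0.4771, -0.3085, 0.085]
tool_rot: [-2.113, -2.32, -0.0]
ft_force: [1.8, -1.0, -1.6]
opening: 0.0578
grasp_force: 75.7
```

Call:
send_rows([
  [-22,0,0,0],
  [0,0,0,0],
  [40,0,0,0],
  [62,0,0,0],
  [40,0,0,0],
  [0,0,0,0],
  [-22,0,0,0],
  [0,0,0,0],
  [19,-2,0,0],
  [19,-2,0,0],
])

```text
time_s: 21.13
position: [0.4723, -0.2908, 0.0844]
tool_rot: [-2.118, -2.315, 0.0]
ft_force: [0.5, 0.0, -3.0]
opening: 0.0581
grasp_force: 75.6
```

Call:
send_rows([
  [0,0,8,0],
  [0,0,20,0],
  [0,0,33,0],
  [0,0,46,0],
  [0,0,57,0],
  [0,0,66,0],
  [0,0,73,0],
  [0,0,77,0],
  [0,0,79,0],
  [0,0,79,0],
])

```text
time_s: 21.97
position: [0.4738, -0.2936, 0.0067]
tool_rot: [2.121, 2.317, -0.0]
ft_force: [0.5, 0.1, -2.1]
opening: 0.0578
grasp_force: 75.7
```

Call:
send_rows([
  [0,0,0,0],
  [0,0,0,0],
  [0,0,0,0],
  [0,0,0,0],
  [0,0,0,0],
  [0,0,0,0],
  [0,0,0,0],
  [0,0,0,0],
  [0,0,0,0],
  [0,0,0,0],
], grip=0)

```text
time_s: 22.8
position: [0.4737, -0.2935, 0.0065]
tool_rot: [2.121, 2.318, -0.0]
ft_force: [0.4, 0.2, -0.6]
opening: 0.0854
grasp_force: 0.0
```

Call:
send_rows([
  [0,0,-10,0],
  [0,0,-25,0],
  [0,0,-50,0],
  [0,0,-75,0],
  [0,0,-100,0],
  [30,0,-110,0],
  [70,0,-110,0],
  [110,0,-110,2],
  [150,0,-110,4],
  [190,0,-110,4],
])

```text
time_s: 23.63
position: [0.4564, -0.1027, 0.1173]
tool_rot: [2.203, 2.238, 0.001]
ft_force: [1.4, 0.6, -1.4]
opening: 0.0852
grasp_force: 0.0
```

```bash
python3 look.py blue1 x 353 210 290 155; python3 go.py .4535 .2475 .115 .7
```

```text
t 23.73 F [ 0.45  0.5  -0.  ] M [-0.08   0.036 -0.009] open 0.08547544631367812 grip 0.0 yaw 91.31 pos [ 0.4557 -0.0999  0.1173] q [-0.36  0.4   2.03  0.    0.71 -0.38]
[347.3   5.8   2.5] 0.61
```

View pics/blue1.png

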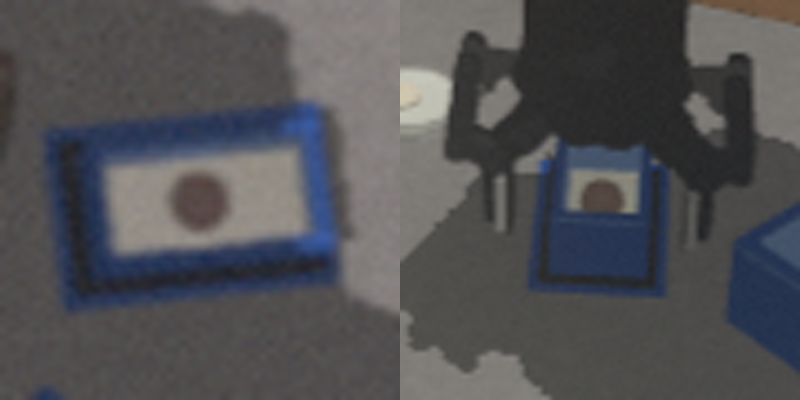

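Blue is on its mat with its ball centred, so it isn't loose. I'll pick up yellow again.

Call:
send_rows([
  [36,1,0,0.6],
  [72,1,0,0.6],
  [108,2,0,0.6],
  [144,2,0,0.6],
  [180,3,0,0.6],
  [216,4,0,0.6],
  [252,4,0,0.6],
  [288,5,0,0.6],
  [320,5,0,0.6],
  [345,6,2,0.6],
])

```text
time_s: 24.57
position: [0.4566, 0.243, 0.1154]
tool_rot: [2.211, 2.231, 0.002]
ft_force: [-0.3, 0.2, -0.0]
opening: 0.0852
grasp_force: 0.0
```

Call:
send_rows([
  [0,0,0,0],
  [0,0,6,0],
  [0,0,16,0],
  [0,0,30,0],
  [0,0,42,0],
  [0,0,50,0],
  [0,0,55,0],
  [0,0,57,0],
  [0,0,57,0],
  [0,0,57,0],
])

```text
time_s: 25.4
position: [0.4567, 0.2407, 0.0577]
tool_rot: [2.212, 2.23, 0.0]
ft_force: [-0.4, -0.0, -0.3]
opening: 0.0854
grasp_force: 0.0
```

```bash
python3 go.py .4531 .2485 .006 .7
```

```text
t 25.4 F [-0.37 -0.   -0.33] M [ 0.041 -0.046  0.013] open 0.08541953423519577 grip 0.0 yaw 90.45 pos [0.4567 0.2407 0.0577] q [ 0.36  0.55  1.97 -0.    0.62  0.35]
[ 7.9 -3.5 51.7] -0.25
```

Call:
send_rows([
  [4,-2,5,0],
  [8,-4,14,0],
  [8,-4,25,0],
  [8,-4,36,0],
  [8,-4,44,0],
  [8,-4,49,0],
  [8,-4,51,0],
  [8,-4,52,0],
  [8,-4,52,0],
  [8,-4,52,0],
])

```text
time_s: 26.23
position: [0.4526, 0.2489, 0.0058]
tool_rot: [2.212, 2.23, 0.001]
ft_force: [-0.7, 0.6, 0.1]
opening: 0.085
grasp_force: 0.0
```

Call:
send_rows([
  [0,0,0,0],
  [0,0,0,0],
  [0,0,0,0],
  [0,0,0,0],
  [0,0,0,0],
  [0,0,0,0],
  [0,0,0,0],
  [0,0,0,0],
  [0,0,0,0],
  [0,0,0,0],
], grip=1)

```text
time_s: 27.07
position: [0.4526, 0.2489, 0.0063]
tool_rot: [2.212, 2.23, 0.001]
ft_force: [-2.0, -1.0, 9.8]
opening: 0.0578
grasp_force: 74.1
```

Call:
send_rows([
  [0,0,-5,0],
  [0,0,-15,0],
  [0,0,-30,0],
  [0,0,-48,0],
  [0,0,-66,0],
  [0,0,-84,0],
  [0,0,-100,0],
  [0,0,-112,0],
  [0,0,-118,0],
  [0,0,-120,0],
])

```text
time_s: 27.9
position: [0.4526, 0.2489, 0.1268]
tool_rot: [2.212, 2.23, 0.002]
ft_force: [-0.0, 0.4, -2.4]
opening: 0.0581
grasp_force: 76.2
```

```bash
python3 go.py .684 -.067 .127 .7 .684 -.067 .127 0
```

```text
t 27.9 F [-0.04  0.42 -2.37] M [ 0.003 -0.02   0.036] open 0.05810092743652523 grip 76.21978104114532 yaw 90.48 pos [0.4526 0.2489 0.1268] q [ 0.37  0.44  1.91 -0.    0.79  0.37]
[-317.8  228.8    0. ] -0.22
[-317.8  228.8    0. ] 0.48
```

Call:
send_rows([
  [-3,2,0,0],
  [-10,7,0,0],
  [-21,15,0,0],
  [-36,26,0,0],
  [-54,39,0,0],
  [-73,53,0,0],
  [-93,67,0,0],
  [-113,81,0,0],
  [-133,96,0,0],
  [-153,110,0,0],
])

```text
time_s: 28.73
position: [0.5642, 0.0949, 0.1244]
tool_rot: [-2.212, -2.23, 0.002]
ft_force: [-0.0, 0.5, -3.0]
opening: 0.0579
grasp_force: 76.2
```

Call:
send_rows([
  [-20,14,0,0],
  [-40,29,0,0],
  [-60,43,0,0],
  [-80,58,0,0],
  [-100,72,0,0],
  [-120,86,0,0],
  [-137,99,0,0],
  [-151,109,0,0],
  [-160,116,0,0],
  [-165,119,0,0],
])

```text
time_s: 29.57
position: [0.6843, -0.069, 0.1242]
tool_rot: [-2.213, -2.228, 0.001]
ft_force: [0.8, -0.7, -2.6]
opening: 0.0578
grasp_force: 76.2
```

Call:
send_rows([
  [0,0,0,0],
  [0,0,0,0],
  [0,0,0,0],
  [0,0,0,0],
  [0,0,0,0],
  [0,0,0,0],
  [0,0,0,0],
  [0,0,0,0],
  [0,0,0,0],
  [0,0,0,0],
])

```text
time_s: 30.4
position: [0.684, -0.0672, 0.1255]
tool_rot: [2.212, 2.231, -0.0]
ft_force: [-0.2, 0.4, -2.0]
opening: 0.0582
grasp_force: 76.2
```

```bash
python3 go.py .684 -.067 .127 .7; python3 -c "
from station import capture; import cv2,numpy as np
a=[capture(v)['color'][:,:,::-1] for v in('top','side')]
cv2.imwrite('pics/end.png',cv2.resize(np.hstack(a),(800,300),interpolation=cv2.INTER_AREA))"
```

```text
t 30.4 F [-0.24  0.35 -2.05] M [0.027 0.035 0.003] open 0.05824826408699466 grip 76.20254516601562 yaw 90.48 pos [ 0.684  -0.0672  0.1255] q [-0.19  0.66  1.47 -0.    1.01 -0.2 ]
[ 0.2 -0.  -1.5] -0.22
```

View pics/end.png

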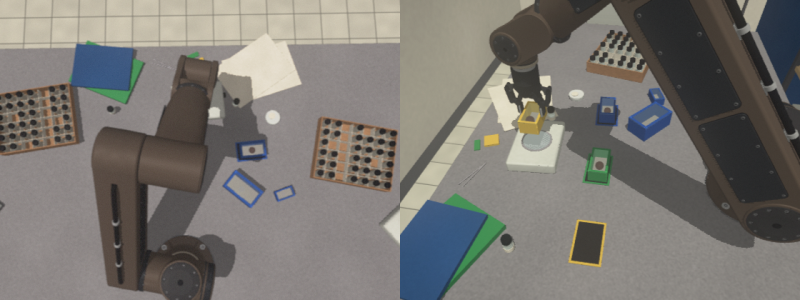

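The yellow case is held level above the glass disc (side view (530,118)). Green and blue stand on their mats, and the vials and dish look undisturbed.

```bash
python3 -c "
from station import manip; print(manip.finish_job())"
```

```text
the job is handed in; nothing more can be done
None
```

I shook all three cases and found the yellow one rattles: its nodule rolled off-centre, while green's and blue's stayed in the middle. I handed the job in at about 30 s with yellow held still about 10 cm above the middle of the glass disc and green and blue on their mats; no verdict came back.

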